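# Snap the food box lid shut all round

### The arm

A 6-joint arm with a two-finger parallel gripper is mounted at the origin on the work surface. World frame = base frame: x ahead of the robot, y to its left, z up, the work surface at z = 0. Lengths are in m, angles in rad, forces in N, time in s.
With the tool pointing down it reaches from about 0.25 to 0.8 m from the base axis. Payload 3.9 kg.
Tool frame: the origin (TCP) lies at the very end of the fingers, on their centre line; the grasp point (between the pads) lies 19 mm behind it; y points along the fingers, x is the direction in which the jaws open and shut, and the axes are right-handed (so a half turn about y gives the same grasp; the last joint's range is limited). The gripper opens to 85 mm and grips with 20 to 120 N. Pads are 22 mm wide; open, the fingers measure 114 mm over their backs; the gripper's body (76 mm by 85 mm) begins 54 mm behind the grasp point. The pads swing forward as they close: fully open they stand 13 mm farther back than shut.
Start: joints at [1.325, 0.26, -0.138, 1.173, 0, 1.571], TCP at [0.128, 0.509, 0.206] pointing down, gripper open.
Joint ranges: [-2.78, 2.78], [-0.83, 1.72], [-1.28, 1.37], [-1.9, 2.12], [-1.57, 1.48], [-3.14, 3.14]. Speed limits (rad/s): [2.57, 2.57, 3.14, 3.14, 3.14, 3.14].

### API

Orientations are given as a rotation vector (axis times angle).
In Python, from workcell import state, eyes, job gives the robot as it stands.
- The arm moves only by the shell command python3 -m crank 'ROWS'. ROWS is JSON, a list of rows, each a list of 3 entries, a list of its own where there are three numbers: the shift along the world's x, y, z in mm, then the turn, a rotation vector about the world's x, y, z in rad, then the opening, from 0 (shut) to 1 (fully open). In form: [[[tx, ty, tz], [wx, wy, wz], claw], ...]. A call has 1 to 5 rows; each row is the pose to reach, as a shift and turn from the pose measured when the call began; what a row does not reach only later rows make up. A row lasts 1/8 s, in which the tool goes at most 62.5 mm and 10.7 degrees, less where a joint would pass 70% of its speed; a pose out of reach is approached as far as the arm can. A call with a gripper value outside its range is refused whole. The fingers move at their own pace and stop on an object; the grip force is fixed at half the most. Time passes only in rows, so rows that repeat a pose let the fingers close. It gives the time, the measured TCP pose, the force and the opening at its end, in the units of the state.
- state(): the state, without advancing time (a new reading comes with each control period).
- eyes.get_image(name): name is "side" or "top" or "wrist"; returns the picture (384x512x3 uint8, red, green, blue); there is no depth.
- eyes.camera_params(name): a dict with "vfov" (degrees; the focal length in pixels is half the picture's height over the tangent of half this angle, whatever the lens; pixels are square), "cx", "cy" (the principal point, pixels), "xyz" and "rotation" of the camera in the world. Camera axes: x right, y down, z forward; pixel columns grow to the right and rows downward; lengths in m; the calibration is good to about 2 mm. A picture is of the moment at which its call begins: read the wrist's pose just before it. camera_params takes no time and is no camera call; for the wrist camera it gives the pose at the moment of the call.
- job.finish_job(): hands the job in, once; it reports no verdict.
Trained networks look in the newest picture that a camera, given by its name, has taken for a name from the list of things; names that differ only in an ending like _2 or _b are one class to them, and where a whole thing is asked for, a point or a joint stands for the part that bears it (a point fixed in the world has none). Each returns a list of dicts, best first, with "conf" (0 to 1); they miss things now and then, are a little off and sometimes report something else, mostly with a low value. They report only what shows in the picture. A call takes as long as a camera call.
- eyes.spot_in(camera, thing): "box" ([left, top, right, bottom] in pixels, round what is visible of it).
- eyes.spot_point(camera, thing): "uv" ([column, row] in pixels: a listed point, or the origin of a listed thing).
The state is a dict: "time": time; "joint_pos": joint angles; "qd": joint speeds; "joint_efforts": joint torques, N m; "eef_pos": TCP position; "tcp_rot": TCP orientation; "ft_force": force on the tool from outside, world axes, zero at the start; "moment": the same for the moment, N m; "gripper_width": finger opening in m.
Only numpy, scipy, OpenCV 4.12 (cv2) and the standard library are available. Lean on these libraries where they do the work, as an engineer would, in place of code of your own. Each camera call takes 0.05 s, during which the arm holds its last target. There are 200 camera calls.

### The job

The lid is sitting on the glass food box, but its four green snap edges are still standing up. Go round the rim and press each edge down with the fingertips until it clicks and stays shut, so that all four are closed. Keep the box standing on the counter where it is - do not lift it, tip it or shove it about - and leave the other things alone.

Things in the scene. Friction and masses are not known exactly. Their poses are not given: they have to be found in the camera images.
- food_box: glass food box, loose, 0.55 to 0.95 kg, lid already seated on it. Tub 156 (x) x 111 (y) x 68 mm; white lid frame and white fixed lid corners, top face 73 mm above the underside; clear window 69 high in the middle. Between the corners each side has a green hinged snap edge, at the start raised (174 x 129 mm over all when shut). Origin: centre of the underside; x along the long side, z up
- edge_a (a joint): snap edge on the box's +x (short side), rad: green flap 66 long, 22 wide, 3 thick, 14 mm skirt outside; hinge line through (65, 0) mm in the box frame, 71.5 up, along the side. 0 = raised 50 degrees, tip 17 mm above the frame; 0.87 = shut, level, flush with the frame. Pressed near its outer margin it yields, from 0.45 resists with up to 8 to 13 N, past 0.7 snaps to 0.87 and stays; let go before, it springs back to 0.45
- edge_a_press (a point): point to press on the snap edge on the box's +x (short side): on its top face, mid-length, 15 mm out from the hinge line (7 mm in from the outer margin); moves with the flap; when shut it is 73 mm above the underside of the box
- edge_b (a joint): snap edge on the box's +y (long side), rad: green flap 112 long, 22 wide, 3 thick, 14 mm skirt outside; hinge line through (0, 42.5) mm in the box frame, 71.5 up, along the side. 0 = raised 50 degrees, tip 17 mm above the frame; 0.87 = shut, level, flush with the frame. Pressed near its outer margin it yields, from 0.45 resists with up to 8 to 13 N, past 0.7 snaps to 0.87 and stays; let go before, it springs back to 0.45
- edge_b_press (a point): point to press on the snap edge on the box's +y (long side): on its top face, mid-length, 15 mm out from the hinge line (7 mm in from the outer margin); moves with the flap; when shut it is 73 mm above the underside of the box
- edge_c (a joint): snap edge on the box's -x (short side), rad: green flap 66 long, 22 wide, 3 thick, 14 mm skirt outside; hinge line through (-65, 0) mm in the box frame, 71.5 up, along the side. 0 = raised 50 degrees, tip 17 mm above the frame; 0.87 = shut, level, flush with the frame. Pressed near its outer margin it yields, from 0.45 resists with up to 8 to 13 N, past 0.7 snaps to 0.87 and stays; let go before, it springs back to 0.45
- edge_c_press (a point): point to press on the snap edge on the box's -x (short side): on its top face, mid-length, 15 mm out from the hinge line (7 mm in from the outer margin); moves with the flap; when shut it is 73 mm above the underside of the box
- edge_d (a joint): snap edge on the box's -y (long side), rad: green flap 112 long, 22 wide, 3 thick, 14 mm skirt outside; hinge line through (0, -42.5) mm in the box frame, 71.5 up, along the side. 0 = raised 50 degrees, tip 17 mm above the frame; 0.87 = shut, level, flush with the frame. Pressed near its outer margin it yields, from 0.45 resists with up to 8 to 13 N, past 0.7 snaps to 0.87 and stays; let go before, it springs back to 0.45
- edge_d_press (a point): point to press on the snap edge on the box's -y (long side): on its top face, mid-length, 15 mm out from the hinge line (7 mm in from the outer margin); moves with the flap; when shut it is 73 mm above the underside of the box
- mixing_bowl: bystander, to be left alone: steel bowl, 164 mm across, 62 high; origin: centre of the underside
- spice_jar: bystander, to be left alone: amber glass jar with red cap, 52 mm across, 82 high; origin: centre of the underside
- salt_shaker: bystander, to be left alone: white ceramic salt shaker, 42 mm across, 73 high; origin: centre of the underside
- mug: bystander, to be left alone: blue mug, 76 mm across plus handle, 88 high; origin: centre of the underside
- soup_spoon: bystander, to be left alone: steel spoon lying on the counter, about 0.2 m long; origin near its middle, x along it
- sauce_tub: bystander, to be left alone: small clear tub with green screw cap, 72 mm across, 58 high; origin: centre of the underside
- soap_bottle: bystander, to be left alone: green soap bottle with white cap, 58 mm across, 140 high; origin: centre of the underside

How it is judged:
By the outcome, as a careful person would: the job done as asked, in the order asked, and still so for the second after the job is handed in, with the robot touching nothing.
It also fails if it takes over 61 s, if anything falls off the work surface, if the arm or the gripper's body presses on something with over 40 N, if the wrist force passes 120 N, or if a joint passes its speed limit or range.

## Working session

There is one attempt and no reset: what is moved stays moved. The work goes in short steps, Python scripts to look and compute and a shell command to move; the robot and the scene stay as the last step left them, time stands still between calls to the robot, and variables do not carry over. Pictures are saved under pics/ and viewed, about 8 in all and at most 12, crops included, and the job is handed in when it is done.

```bash
mkdir -p pics; ls
python3 - <<'E'
from workcell import state, eyes, job
import cv2,numpy as np
s=state();print(s)
for c in ["side","top"]:
    im=eyes.get_image(c);cv2.imwrite(f"pics/{c}0.png",im[:,:,::-1])
    print(c,eyes.camera_params(c))
    print(eyes.spot_in(c,"food_box")[:2],eyes.spot_point(c,"food_box")[:2])
    for e in "a": print(e,eyes.spot_point(c,f"edge_{e}_press")[:6])
E
```

```text
pics
{'time': 0.0, 'joint_pos': array([ 1.32499726e+00,  2.60682544e-01, -1.39412411e-01,  1.17267313e+00,
       -2.38677925e-05,  1.57081278e+00]), 'qd': array([ 3.73832670e-04,  8.93594861e-04,  4.18602864e-04, -1.34590685e-03,
        6.09916759e-05, -2.69212201e-04]), 'joint_efforts': array([ 7.04006743e-04, -4.05676246e+01,  2.53921956e+01,  1.86372001e-02,
        1.49287125e-04,  1.43469117e-05]), 'eef_pos': array([0.12757643, 0.50849831, 0.20484931]), 'tcp_rot': array([-1.31677103, -1.02513065,  1.02770044]), 'ft_force': array([-0.2997013 , -1.20290747, -0.81173872]), 'moment': array([-0.0280744 , -0.02839419,  0.02046021]), 'gripper_width': 0.08529326364871387}
side {'vfov': 51.53656262181256, 'cx': 258.74581342811854, 'cy': 189.80082676454825, 'xyz': array([ 0.54649244, -0.95513308,  0.75394228]), 'rotation': array([-2.17834106,  0.06672654, -0.0489535 ])}
[{'box': [215.5, 151.9, 269.4, 201.5], 'conf': 0.92}] [{'uv': [243.8, 182.9], 'conf': 0.78}]
a [{'uv': [265.2, 167.4], 'conf': 0.6}]
top {'vfov': 52.259700895715895, 'cx': 254.4431271056999, 'cy': 190.5719106254687, 'xyz': array([ 5.01994634e-01, -5.22283533e-04,  1.13482068e+00]), 'rotation': array([-2.13913145,  2.18591163, -0.08595637])}
[{'box': [176.3, 166.2, 235.7, 236.8], 'conf': 0.83}, {'box': [203.8, 168.5, 224.8, 181.5], 'conf': 0.68}] [{'uv': [210.4, 202.0], 'conf': 0.74}, {'uv': [317.8, 213.0], 'conf': 0.64}]
a [{'uv': [212.3, 173.7], 'conf': 0.48}]
```

Run:
```python
import cv2,numpy as np
a=cv2.imread("pics/top0.png");b=cv2.imread("pics/side0.png")
t=cv2.resize(a[140:260,150:290],(700,600),interpolation=cv2.INTER_CUBIC)
cv2.imwrite("pics/topcrop.png",t)
cv2.imwrite("pics/both.png",np.vstack([cv2.resize(a,(400,300)),cv2.resize(b,(400,300))]))
```

```text
(no output)
```

View pics/topcrop.png

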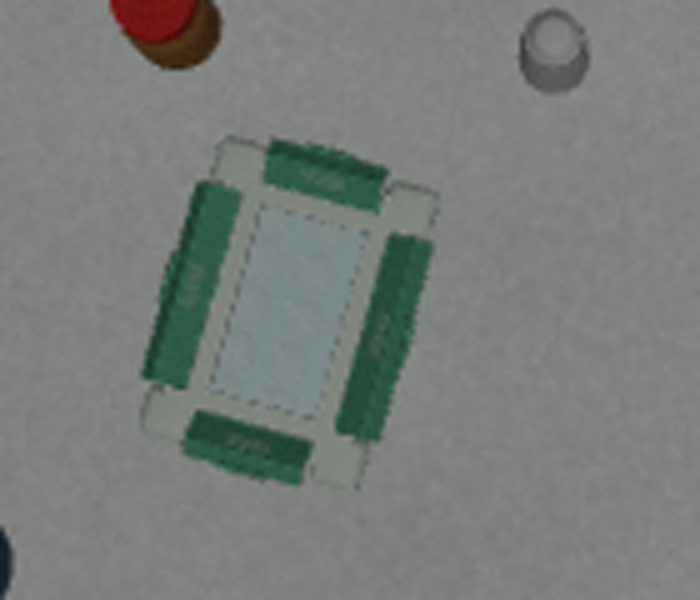

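View pics/both.png

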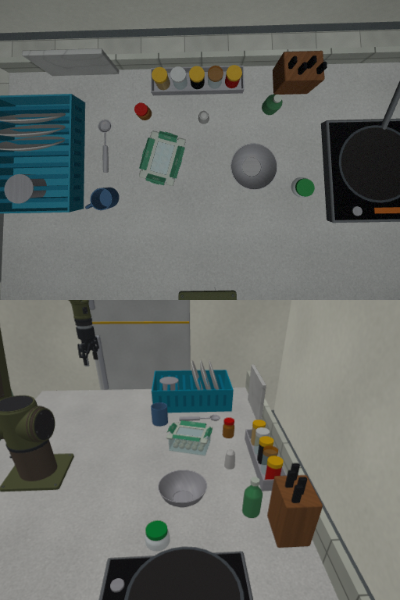

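The top view shows the box at about pixel (207,201). All four flaps are up, and its long axis is tilted slightly right of image-up. Next I measure the pose from the lid corners.

```bash
cat > h.py <<'E'
import numpy as np,cv2
from scipy.spatial.transform import Rotation as R
from workcell import state,eyes,job
def ray(p,uv,z,h=384):
    f=h/2/np.tan(np.radians(p["vfov"])/2)
    d=R.from_rotvec(p["rotation"]).apply([(uv[0]-p["cx"])/f,(uv[1]-p["cy"])/f,1])
    return p["xyz"]+d*(z-p["xyz"][2])/d[2]
def proj(p,X,h=384):
    f=h/2/np.tan(np.radians(p["vfov"])/2)
    c=R.from_rotvec(p["rotation"]).inv().apply(np.atleast_2d(X)-p["xyz"])
    return c[:,:2]/c[:,2:]*f+[p["cx"],p["cy"]]
E
python3 - <<'E'
from h import *
p=eyes.camera_params("top")
for n,c in dict(win=[(260,207),(368,232),(316,418),(210,390)],out=[(218,137),(441,188),(364,491),(140,435)]).items():
    X=np.array([ray(p,((u+.5)/5-.5+150,(v+.5)/5-.5+140),.071)[:2] for u,v in c])
    m=X.mean(0); ax=(X[0]+X[1]-X[2]-X[3])/2; ay=(X[0]+X[3]-X[1]-X[2])/2
    print(n,m,np.linalg.norm(ax),np.linalg.norm(ay),np.degrees(np.arctan2(ax[1],ax[0])),np.degrees(np.arctan2(ay[1],ay[0]))-90)
s=state();print(R.from_rotvec(s["tcp_rot"]).as_matrix().round(3))
ps=eyes.camera_params("side")
for n in ["food_box","spice_jar","salt_shaker","mug","soup_spoon"]:
    r=eyes.spot_point("top",n)[:1]; print(n,[ray(p,q["uv"],0).round(3) for q in r])
E
```

```text
win [0.57836487 0.14712214] 0.10437816798972283 0.06052372923348076 -16.02450807828219 -15.114290988608559
out [0.57818373 0.14591638] 0.16924213672143976 0.12615091460382613 -15.0349709404038 -14.667879895509586
[[ 0.243 -0.    -0.97 ]
 [ 0.97  -0.     0.243]
 [-0.    -1.     0.   ]]
food_box [array([0.583, 0.148, 0.   ])]
spice_jar []
salt_shaker [array([ 0.723, -0.009,  0.   ])]
mug [array([0.443, 0.355, 0.   ])]
soup_spoon [array([0.638, 0.36 , 0.   ])]
```

```bash
python3 -m crank '[[[45,-36,15],[0,0,0],0],[[90,-72,30],[0,0,0],0],[[135,-108,45],[0,0,0],0],[[180,-144,60],[0,0,0],0],[[225,-180,60],[0,0,0],0]]'; python3 -m crank '[[[45,-36,0],[0,0,0],0],[[90,-72,0],[0,0,0],0],[[135,-108,0],[0,0,0],0],[[170,-160,0],[0,0,0],0],[[170,-160,0],[0,0,0],0]]'
python3 - <<'E'
from h import *
p=eyes.camera_params("wrist");im=eyes.get_image("wrist");cv2.imwrite("pics/w1.png",im[:,:,::-1])
print(p,state()["eef_pos"],state()["tcp_rot"],state()["gripper_width"])
import pickle;pickle.dump(p,open("pics/w1.pkl","wb"))
print(eyes.spot_point("wrist","food_box"),eyes.spot_point("wrist","edge_a_press"))
E
```

```text
time: 1.27
eef_pos: [0.3547, 0.3286, 0.2673]
tcp_rot: [-1.315, -1.029, 1.023]
ft_force: [1.2, 1.1, -0.4]
gripper_width: 0.0003
time: 1.9
eef_pos: [0.527, 0.1652, 0.2668]
tcp_rot: [-1.318, -1.024, 1.019]
ft_force: [-0.5, -0.0, -0.2]
gripper_width: 0.0001
{'vfov': 58.271800348978445, 'cx': 255.84480425817264, 'cy': 193.0757614641814, 'xyz': array([0.45030802, 0.18507211, 0.43430811]), 'rotation': array([2.27678688, 1.76293647, 0.28147369])} [0.52562383 0.16690331 0.26688823] [-1.31612496 -1.0257077   1.02061331] 0.000409117266530289
[{'uv': [252.2, 185.0], 'conf': 0.8}, {'uv': [299.5, 210.4], 'conf': 0.38}] []
```

View pics/w1.png

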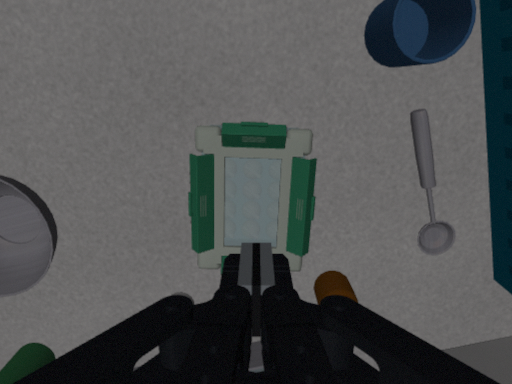

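The wrist view shows the box square to the tool: window corners near (225,157), (279,158), (277,249) and (224,248), all flaps still raised.

Run:
```python
from h import *
import pickle;p=pickle.load(open("pics/w1.pkl","rb"))
for n,c in dict(win=[(277,249),(224,248),(225,157),(279,158)],out=[(304,270),(198,270),(196,126),(312,129)]).items():
    X=np.array([ray(p,c_,.071)[:2] for c_ in c]); m=X.mean(0);ax=(X[0]+X[1]-X[2]-X[3])/2; ay=(X[0]+X[3]-X[1]-X[2])/2
    print(n,X.round(3).tolist(),m,np.linalg.norm(ax),np.linalg.norm(ay),np.degrees(np.arctan2(*ax[::-1])),np.degrees(np.arctan2(*ay[::-1]))-90)
c=np.array([.5775,.1465]);t=np.radians(-15);ex=np.array([np.cos(t),np.sin(t)]);ey=np.array([-ex[1],ex[0]])
for n,d,h in [("a",ex,65),("b",ey,42.5),("c",-ex,65),("d",-ey,42.5)]:
    print(n,"out dir",d.round(3),"over(+9)",(c*1000+d*(h+9)).round(1),"shut(+16)",(c*1000+d*(h+16)).round(1))
```

```text
win [[0.638, 0.163], [0.621, 0.103], [0.517, 0.134], [0.533, 0.19]] [0.5774651  0.14724213] 0.10844796833700984 0.06001476678326071 -15.613990519010164 -15.652115557362151
out [[0.673, 0.187], [0.642, 0.065], [0.478, 0.114], [0.512, 0.23]] [0.5761971  0.14897904] 0.1689209083904682 0.12401432064072969 -15.829106639477137 -15.226898798834725
a out dir [ 0.966 -0.259] over(+9) [649.  127.3] shut(+16) [655.7 125.5]
b out dir [0.259 0.966] over(+9) [590.8 196.2] shut(+16) [592.6 203. ]
c out dir [-0.966  0.259] over(+9) [506.  165.7] shut(+16) [499.3 167.5]
d out dir [-0.259 -0.966] over(+9) [564.2  96.8] shut(+16) [562.4  90. ]
```

```bash
python3 -m crank '[[[-20,0,-50],[0,0,0],0],[[-20,-1,-100],[0,0,0],0],[[-20,-1,-150],[0,0,0],0],[[-20,-1,-167],[0,0,0],0],[[-20,-1,-167],[0,0,0],0]]'
```

```text
time: 2.68
eef_pos: [0.502, 0.1689, 0.099]
tcp_rot: [-1.312, -1.028, 1.028]
ft_force: [-0.1, -0.1, -0.4]
gripper_width: 0.0
```

```bash
python3 -c "
from h import *
print(state()['eef_pos'],state()['eef_pos'])"; python3 -m crank '[[[2,-1,-6],[0,0,0],0],[[2,-1,-10],[0,0,0],0],[[1,-1,-13],[0,0,0],0]]'
```

```text
[0.50195131 0.16885529 0.09897822] [0.50195131 0.16885529 0.09897822]
time: 3.05
eef_pos: [0.5035, 0.1681, 0.0864]
tcp_rot: [-1.312, -1.029, 1.027]
ft_force: [0.4, 0.1, 0.2]
gripper_width: -0.0002
```

```bash
python3 -m crank '[[[-1,0,-3],[0,0,0],0],[[-3,1,-6],[0,0,0],0],[[-4,1,-9],[0,0,0],0],[[-4,1,-9],[0,0,0],0]]';  python3 -m crank '[[[0,0,-2],[0,0,0],0],[[0,0,-4],[0,0,0],0],[[0,0,-4],[0,0,0],0]]'
```

```text
time: 3.55
eef_pos: [0.499, 0.169, 0.0771]
tcp_rot: [-1.312, -1.029, 1.028]
ft_force: [0.3, -0.4, -0.3]
gripper_width: 0.0001
time: 3.92
eef_pos: [0.4989, 0.1689, 0.0729]
tcp_rot: [-1.312, -1.028, 1.028]
ft_force: [-0.5, 0.5, -0.9]
gripper_width: 0.0
```

```bash
cat > look.py <<'E'
import sys
from h import *
n=sys.argv[1]
a=eyes.get_image("side")[140:215,195:295,::-1];b=eyes.get_image("top")[155:245,165:245,::-1];w=eyes.get_image("wrist")[:,:,::-1]
r=lambda x:cv2.resize(x,(400,300),interpolation=cv2.INTER_CUBIC)
r2=lambda x:cv2.resize(x,(267,300),interpolation=cv2.INTER_CUBIC)
A=np.hstack([r(a),r2(b)]);B=np.zeros((300,667,3),np.uint8);B[:,:400]=r(w)
cv2.imwrite(f"pics/{n}.png",np.vstack([A,B]))
E
python3 look.py l1
```

```text
(no output)
```

View pics/l1.png

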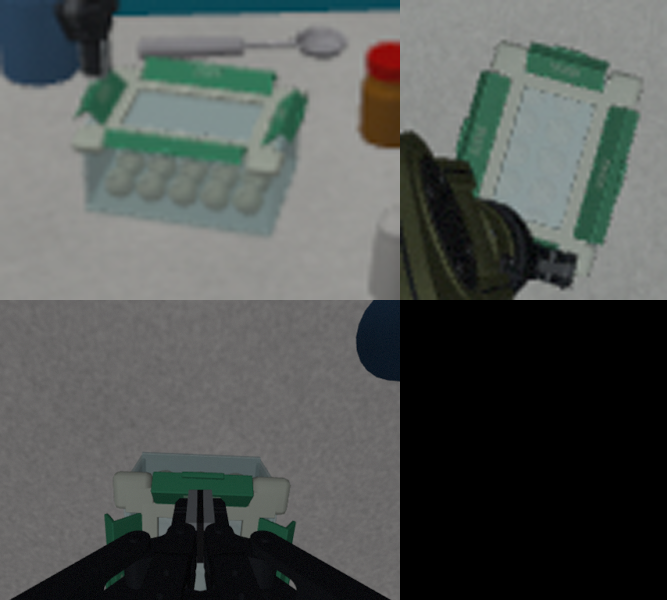

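The flap still looks raised, and the fingertip ends at crop (97,72), which is side pixel (219,158). I check that against the projected TCP.

Run:
```python
from h import *
s=state();X=s["eef_pos"];print(X)
for c in["side","wrist","top"]:
    p=eyes.camera_params(c);print(c,proj(p,[X,X+[0,0,.02],X+[0,0,.04]]).round(1).tolist())
p=eyes.camera_params("side");c=np.array([.5775,.147]);t=np.radians(-15.3);ex=np.array([np.cos(t),np.sin(t)]);ey=np.array([-ex[1],ex[0]])
for a,b,z in[(-82,0,.073),(-79,0,.088),(-78,-55,.07),(-78,55,.07),(78,-55,.07)]:print((a,b,z),proj(p,np.append(c+(a*ex+b*ey)/1e3,z)).round(1))
im=eyes.get_image("side")[130:200,195:285,::-1];cv2.imwrite("pics/z.png",cv2.resize(im,(800,622),interpolation=cv2.INTER_CUBIC)[:600])
```

```text
[0.4991336  0.16897411 0.07314584]
side [[219.5, 165.0], [219.2, 159.8], [218.9, 154.4]]
wrist [[255.3, 236.8], [255.3, 254.7], [255.2, 277.3]]
top [[199.4, 231.2], [198.2, 231.3], [197.0, 231.3]]
(-82, 0, 0.073) [[219.3 165.1]]
(-79, 0, 0.088) [[219.9 161.3]]
(-78, -55, 0.07) [[215.7 174.9]]
(-78, 55, 0.07) [[225.  157.8]]
(78, -55, 0.07) [[263.9 180.7]]
```

View pics/z.png

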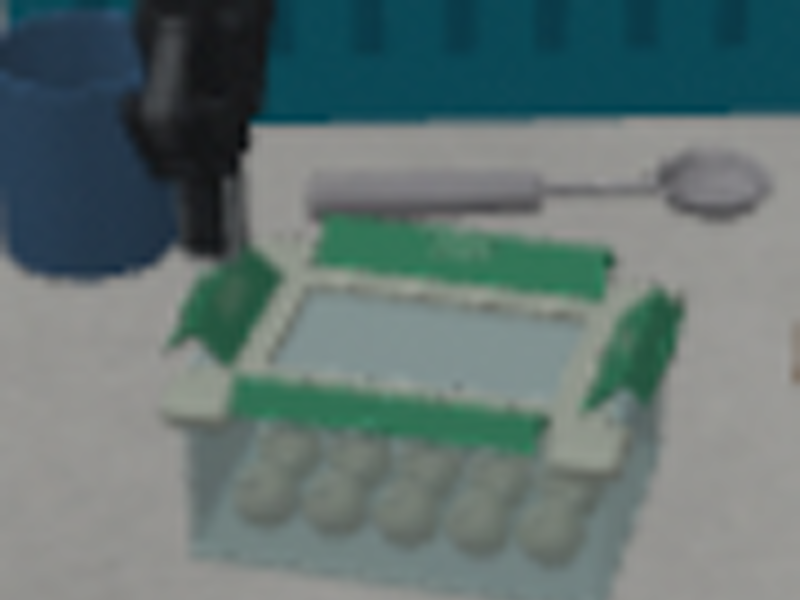

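The dark finger ends about 20 mm above the projected TCP, and there has been no contact force, so the real fingertip may be higher than reported. I'll go down gently and watch the force.

```bash
for i in 1; do python3 -m crank '[[[0,0,-2],[0,0,0],0],[[0,0,-3],[0,0,0],0]]'; done; python3 -m crank '[[[0,0,-2],[0,0,0],0],[[0,0,-3],[0,0,0],0]]'
python3 - <<'E'
from h import *
im=eyes.get_image("wrist")[150:350,130:390,::-1];cv2.imwrite("pics/z2.png",cv2.resize(im,(780,600),interpolation=cv2.INTER_CUBIC))
E
```

```text
time: 4.38
eef_pos: [0.4991, 0.169, 0.07]
tcp_rot: [-1.312, -1.028, 1.028]
ft_force: [-0.1, -0.3, 0.2]
gripper_width: 0.0001
time: 4.62
eef_pos: [0.4989, 0.169, 0.0668]
tcp_rot: [-1.312, -1.028, 1.028]
ft_force: [0.8, 1.0, 1.0]
gripper_width: 0.0002
```

View pics/z2.png

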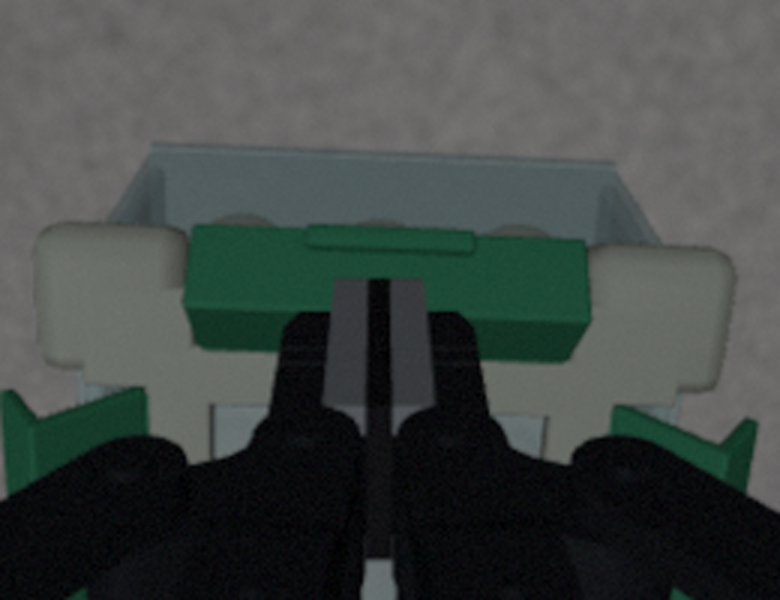

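Both cameras now put the real fingertip about 20–25 mm above the reported TCP. The first contact force, at a reported z of 0.067, agrees with the flap tip being near 0.09. So I expect the flap to be shut at a reported z of about 0.051. I continue by force.

```bash
python3 -m crank '[[[0,0,-2],[0,0,0],0],[[0,0,-3],[0,0,0],0],[[-1,0,-5],[0,0,0],0]]'; python3 -m crank '[[[0,0,-1],[0,0,0],0],[[0,0,-3],[0,0,0],0]]';python3 -m crank '[[[0,0,-1],[0,0,0],0],[[0,0,-2],[0,0,0],0]]'
```

```text
time: 5.05
eef_pos: [0.498, 0.1689, 0.0617]
tcp_rot: [-1.312, -1.028, 1.028]
ft_force: [0.8, 0.4, 0.2]
gripper_width: 0.0003
time: 5.3
eef_pos: [0.4968, 0.1693, 0.0588]
tcp_rot: [-1.31, -1.027, 1.028]
ft_force: [-2.5, 1.0, 4.4]
gripper_width: 0.0001
time: 5.55
eef_pos: [0.4967, 0.1693, 0.0568]
tcp_rot: [-1.31, -1.027, 1.029]
ft_force: [-2.0, 0.7, 2.5]
gripper_width: -0.0003
```

```bash
python3 -m crank '[[[0,0,-1],[0,0,0],0],[[0,0,-2],[0,0,0],0]]'; python3 -m crank '[[[0,0,-1],[0,0,0],0],[[0,0,-2],[0,0,0],0]]'
```

```text
time: 5.8
eef_pos: [0.4965, 0.1694, 0.0552]
tcp_rot: [-1.309, -1.027, 1.029]
ft_force: [-4.8, 0.7, 10.5]
gripper_width: -0.0001
time: 6.05
eef_pos: [0.4961, 0.1696, 0.0542]
tcp_rot: [-1.309, -1.027, 1.028]
ft_force: [-5.9, 1.0, 12.4]
gripper_width: 0.0003
```

```bash
python3 -m crank '[[[0,0,-1],[0,0,0],0],[[0,0,-2],[0,0,0],0],[[0,0,-3],[0,0,0],0]]'; python3 -m crank '[[[0,0,-1],[0,0,0],0],[[0,0,-2],[0,0,0],0]]'
```

```text
time: 6.42
eef_pos: [0.4952, 0.1697, 0.0517]
tcp_rot: [-1.307, -1.027, 1.029]
ft_force: [-4.7, 1.4, 5.6]
gripper_width: -0.0003
time: 6.68
eef_pos: [0.496, 0.1696, 0.0495]
tcp_rot: [-1.308, -1.027, 1.028]
ft_force: [-0.0, 0.2, 0.1]
gripper_width: 0.0
```

The force rose to 12 N and then dropped to 0, which looks like a snap. I lift and look.

```bash
python3 -m crank '[[[0,0,30],[0,0,0],0],[[0,0,60],[0,0,0],0],[[40,-10,100],[0,0,0],0],[[80,-20,130],[0,0,0],0]]'; python3 look.py l2
```

```text
time: 7.18
eef_pos: [0.5777, 0.1494, 0.1812]
tcp_rot: [-1.31, -1.03, 1.027]
ft_force: [1.2, 0.4, 0.4]
gripper_width: -0.0001
```

View pics/l2.png

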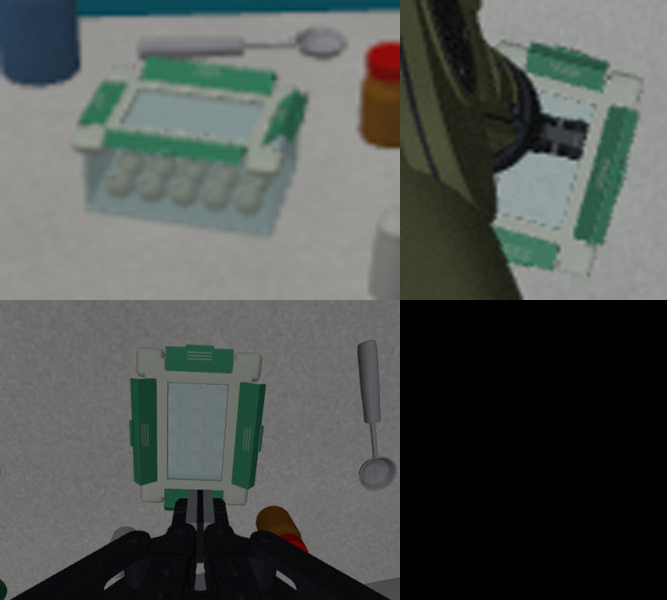

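Edge c is now shut and level with the frame, and the box has not moved. Next is edge b (+y side).

```bash
python3 -m crank '[[[14,50,-30],[0,0,0],0],[[14,50,-70],[0,0,0],0],[[14,50,-106],[0,0,0],0],[[14,50,-110],[0,0,0],0]]'; python3 -m crank '[[[0,2,-3],[0,0,0],0],[[0,3,-6],[0,0,0],0],[[1,5,-9],[0,0,0],0],[[1,6,-12],[0,0,0],0]]'
```

```text
time: 7.82
eef_pos: [0.5889, 0.1983, 0.0666]
tcp_rot: [-1.308, -1.023, 1.031]
ft_force: [0.1, -0.0, 0.1]
gripper_width: -0.0002
time: 8.32
eef_pos: [0.591, 0.2052, 0.0557]
tcp_rot: [-1.308, -1.026, 1.029]
ft_force: [-0.4, 2.1, 6.5]
gripper_width: 0.0002
```

```bash
python3 -m crank '[[[0,0,-1],[0,0,0],0],[[0,0,-2],[0,0,0],0],[[0,0,-3],[0,0,0],0]]'; python3 -m crank '[[[0,0,-1],[0,0,0],0],[[0,0,-2],[0,0,0],0],[[0,0,-3],[0,0,0],0]]'
```

```text
time: 8.7
eef_pos: [0.5913, 0.2059, 0.0544]
tcp_rot: [-1.308, -1.027, 1.027]
ft_force: [-3.7, 1.3, 9.2]
gripper_width: 0.0001
time: 9.07
eef_pos: [0.5915, 0.2065, 0.0529]
tcp_rot: [-1.307, -1.029, 1.025]
ft_force: [-3.0, 2.0, 6.7]
gripper_width: 0.0003
```

```bash
python3 -m crank '[[[0,0,-1],[0,0,0],0],[[0,0,-2],[0,0,0],0],[[0,0,-3],[0,0,0],0]]'; python3 -m crank '[[[0,0,-1],[0,0,0],0],[[0,0,-1],[0,0,0],0]]'
```

```text
time: 9.45
eef_pos: [0.5919, 0.2067, 0.0501]
tcp_rot: [-1.307, -1.03, 1.025]
ft_force: [0.5, 0.4, 0.8]
gripper_width: -0.0002
time: 9.7
eef_pos: [0.5919, 0.2064, 0.0486]
tcp_rot: [-1.308, -1.029, 1.025]
ft_force: [0.8, -0.1, -0.5]
gripper_width: 0.0001
```

b snapped the same way. Next is edge d, lifting over the lid first.

```bash
python3 -m crank '[[[0,0,50],[0,0,0],0],[[-14,-56,60],[0,0,0],0],[[-28,-112,60],[0,0,0],0],[[-28,-112,40],[0,0,0],0],[[-28,-112,20],[0,0,0],0]]'; python3 -m crank '[[[0,-1,-4],[0,0,0],0],[[0,-2,-6],[0,0,0],0],[[-1,-4,-9],[0,0,0],0],[[-1,-5,-12],[0,0,0],0]]'
```

```text
time: 10.32
eef_pos: [0.5642, 0.0932, 0.0685]
tcp_rot: [-1.309, -1.029, 1.023]
ft_force: [-0.2, 0.1, 0.6]
gripper_width: 0.0
time: 10.82
eef_pos: [0.5637, 0.0877, 0.0573]
tcp_rot: [-1.311, -1.029, 1.023]
ft_force: [-1.0, -2.9, 3.7]
gripper_width: -0.0001
```

```bash
python3 -m crank '[[[0,0,-1],[0,0,0],0],[[0,0,-2],[0,0,0],0],[[0,0,-3],[0,0,0],0],[[0,0,-4],[0,0,0],0]]'; python3 -m crank '[[[0,0,-1],[0,0,0],0],[[0,0,-2],[0,0,0],0],[[0,0,-3],[0,0,0],0],[[0,0,-4],[0,0,0],0]]'
```

```text
time: 11.32
eef_pos: [0.5638, 0.0869, 0.0547]
tcp_rot: [-1.313, -1.029, 1.023]
ft_force: [-4.6, -4.6, 12.7]
gripper_width: 0.0003
time: 11.82
eef_pos: [0.5636, 0.0862, 0.0515]
tcp_rot: [-1.315, -1.028, 1.024]
ft_force: [-1.1, -2.5, 3.3]
gripper_width: 0.0004
```

```bash
python3 -m crank '[[[0,0,-1],[0,0,0],0],[[0,0,-2],[0,0,0],0],[[0,0,-3],[0,0,0],0]]'
```

```text
time: 12.2
eef_pos: [0.5636, 0.0865, 0.0481]
tcp_rot: [-1.314, -1.029, 1.024]
ft_force: [0.1, -0.4, -0.3]
gripper_width: 0.0001
```

```bash
python3 -m crank '[[[0,0,55],[0,0,0],0],[[30,13,60],[0,0,0],0],[[60,27,60],[0,0,0],0],[[89,40,45],[0,0,0],0],[[89,40,20],[0,0,0],0]]'; python3 -m crank '[[[1,0,-4],[0,0,0],0],[[2,0,-6],[0,0,0],0],[[4,-1,-9],[0,0,0],0],[[5,-1,-12],[0,0,0],0]]'
```

```text
time: 12.82
eef_pos: [0.6562, 0.1281, 0.0682]
tcp_rot: [-1.315, -1.033, 1.021]
ft_force: [-0.3, -0.3, -0.4]
gripper_width: -0.0001
time: 13.32
eef_pos: [0.6622, 0.127, 0.0572]
tcp_rot: [-1.317, -1.035, 1.02]
ft_force: [1.2, -2.2, 1.9]
gripper_width: 0.0001
```

```bash
python3 -m crank '[[[-1,0,-1],[0,0,0],0],[[-1,0,-2],[0,0,0],0],[[-1,0,-3],[0,0,0],0],[[-1,0,-4],[0,0,0],0]]'; python3 -m crank '[[[0,0,-1],[0,0,0],0],[[0,0,-2],[0,0,0],0],[[0,0,-3],[0,0,0],0],[[0,0,-4],[0,0,0],0]]'
```

```text
time: 13.82
eef_pos: [0.6629, 0.1268, 0.0551]
tcp_rot: [-1.32, -1.038, 1.017]
ft_force: [1.8, -1.9, 9.1]
gripper_width: 0.0003
time: 14.32
eef_pos: [0.6639, 0.1265, 0.0528]
tcp_rot: [-1.322, -1.039, 1.016]
ft_force: [1.0, -1.3, 7.6]
gripper_width: 0.0
```

```bash
python3 -m crank '[[[0,0,-1],[0,0,0],0],[[0,0,-2],[0,0,0],0],[[0,0,-3],[0,0,0],0],[[0,0,-4],[0,0,0],0]]'; python3 -m crank '[[[0,0,-1],[0,0,0],0],[[0,0,-1],[0,0,0],0]]'
```

```text
time: 14.82
eef_pos: [0.6626, 0.1265, 0.0476]
tcp_rot: [-1.32, -1.037, 1.018]
ft_force: [-0.3, -0.5, -0.3]
gripper_width: 0.0001
time: 15.08
eef_pos: [0.6627, 0.1265, 0.0474]
tcp_rot: [-1.32, -1.038, 1.017]
ft_force: [-1.6, -0.9, 5.8]
gripper_width: 0.0001
```

All four snapped by force. Now I lift clear, move back towards the base and take a check picture.

```bash
python3 -m crank '[[[0,0,50],[0,0,0],0],[[0,0,100],[0,0,0],0],[[-50,0,150],[0,0,0],0],[[-100,0,190],[0,0,0],0],[[-150,10,220],[0,0,0],0]]';python3 -m crank '[[[-50,20,0],[0,0,0],0],[[-100,50,0],[0,0,0],0],[[-140,90,0],[0,0,0],0],[[-160,130,0],[0,0,0],0],[[-160,170,0],[0,0,0],0]]'; python3 look.py l3
```

```text
time: 15.7
eef_pos: [0.5166, 0.1355, 0.2653]
tcp_rot: [-1.321, -1.037, 1.016]
ft_force: [-0.3, 1.1, 0.7]
gripper_width: -0.0002
time: 16.32
eef_pos: [0.3545, 0.3063, 0.2654]
tcp_rot: [-1.32, -1.038, 1.018]
ft_force: [0.4, -0.2, 0.1]
gripper_width: -0.0002
```

View pics/l3.png

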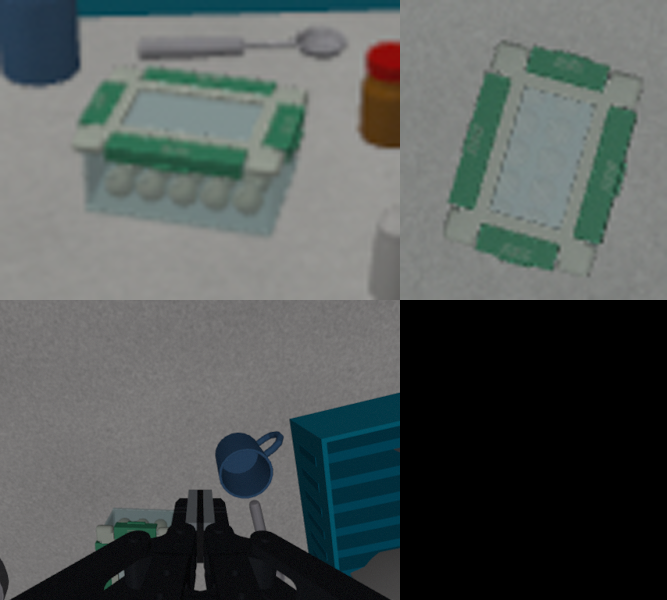

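```bash
python3 -c "
from h import *
a=cv2.imread('pics/top0.png');b=eyes.get_image('top')[:,:,::-1]
print(ray(eyes.camera_params('top'),eyes.spot_point('top','food_box')[0]['uv'],0).round(3))
print(job.finish_job(),state()['time'])"
```

```text
[0.579 0.145 0.   ]
the job is handed in; nothing more can be done
the job is handed in; nothing more can be done
```

I pressed all four snap edges down, in the order c, b, d, a. The job was handed in at about 16.5 s, with the arm clear of everything.

- **Edges:** on each edge the force built up (peaks I read were about 9 to 13 N) and then fell to almost nothing, as a snap would. In the last side and top pictures all four edges look level with the lid frame.
- **Box:** it looks unmoved in the pictures. The network's box origin was (0.583, 0.148) at the start and (0.579, 0.145) at the end. That 4–5 mm difference is about how well it measures, so I can't rule out a shift of a few millimetres.
- **Other things:** the mug, spoon, spice jar and salt shaker look where they were. I didn't check the bowl, sauce tub and soap bottle after the moves, though the arm worked only over the food box and its approach from the left.
- **Disagreement:** the real fingertip sat about 22 to 25 mm above the reported tool point. My first press on edge c therefore stopped short, without touching it. I worked out the offset from the side and wrist pictures and the first contact force, and used it for the rest.
- **Last reading on edge a:** 5.8 N while the fingertip still rested on the edge after the snap. It was gone once I lifted off.

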